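# Hold the microscope pillar square while its foot is clamped

## Robot

A 7-joint arm with a two-finger parallel gripper is mounted at the origin on a cart in front of the work surface, level with it; the furniture and walls round the work are solid. World frame = base frame: x ahead of the robot, y to its left, z up, the work surface at z = 0. Lengths are in m, angles in rad, forces in N, time in s.
With the tool pointing down it reaches from about 0.4 to 0.875 m from the base axis. Payload 6.5 kg.
Tool frame: the origin (TCP) lies at the very end of the fingers, on their centre line; the grasp point (between the pads) lies 19 mm behind it; z points along the fingers, y is the line along which they close (so a half turn about z gives the same grasp; the last joint's range is limited). The gripper opens to 85 mm and grips with 20 to 120 N. Pads are 22 mm wide; open, the fingers measure 114 mm over their backs; the gripper's body (76 mm by 85 mm) begins 54 mm behind the grasp point. The pads swing forward as they close: fully open they stand 13 mm farther back than shut.
Start: joints at [1.202, 0.536, -0.004, 1.538, 0.003, 1.067, -0.071], TCP at [0.194, -0.62, 0.231] pointing down, gripper open.
Joint ranges: [-2.7, 2.7], [-0.37, 2.16], [-1.27, 1.26], [0.24, 2.4], [-1.31, 4.45], [0.19, 1.91], [-2.76, 2.76]. Speed limits (rad/s): [2.39, 2.39, 3.14, 3.14, 3.14, 3.14, 3.14].

## Interface

Orientations are given as a unit quaternion [x, y, z, w].
In Python, from workcell import bot, eyes gives the robot as it stands.
- The arm moves only by the tool servo_tool, never from a script. Its argument "commands" is a list of rows, each an object of numbers: "dx", "dy", "dz": the shift along the tool's x, y, z scaled (see below); "rx", "ry", "rz": the turn, a rotation vector about the tool's x, y, z scaled (see below). In form: [{"dx": .., "dy": .., "dz": .., "rx": .., "ry": .., "rz": ..}, ...]. A call has 1 to 20 rows; each row is the pose to reach, as a shift and turn from the pose commanded when the call began, along the tool's axes at that moment, turning the shorter way round; what a row does not reach only later rows make up. The controller multiplies each number of a shift by 200 mm and each number of a turn by pi rad. A row lasts 1/8 s, in which the tool goes at most 62.5 mm and 10.7 degrees, less where a joint would pass 70% of its speed; a pose out of reach is approached as far as the arm can. A call with a number of a shift or a turn outside -1 to 1 is refused whole. A call with a gripper value outside its range is refused whole. "jaw" is the opening, from 0 (shut) to 1 (fully open), set as the call begins (left out, the last holds). The fingers move at their own pace and stop on an object; the grip force is fixed at half the most. Time passes only in rows, so rows that repeat a pose let the fingers close. It gives the time, the measured TCP pose, the force, the opening and the grip force at its end, in the units of the state.
- bot.sense(): the state, without advancing time (a new reading comes with each control period).
- eyes.capture(name): name is "side" or "top"; returns the picture (400x640x3 uint8, red, green, blue); there is no depth.
- eyes.camera_model(name): a dict with "fx", "fy", "cx", "cy" (pixels), "world_to_cam" (4x4, takes a point from world to camera coordinates). Camera axes: x right, y up, looking along -z (the intrinsics and any distortion apply to the point x, -y, -z); pixel columns grow to the right and rows downward; lengths in m; the calibration is good to about 2 mm. A picture is of the moment at which its call begins. camera_model takes no time and is no camera call.
- bot.job_done(): hands the job in; it is judged then, once.
The state is a dict: "t": time; "joints": joint angles; "qvel": joint speeds; "tau": joint torques, N m; "ee_pos": TCP position; "ee_rot": TCP orientation; "wrist_force": force on the tool from outside, world axes, zero at the start; "torque": the same for the moment, N m; "finger_gap": opening from 0.0 (shut) to 1.0 (fully open); "grasp_force": force on a finger pad.
Only numpy, scipy, OpenCV 4.12 (cv2) and the standard library are available. Lean on these libraries where they do the work, as an engineer would, in place of code of your own. Each camera call takes 0.05 s, during which the arm holds its last target. There are 200 camera calls.

## Task

The pillar of the inspection-microscope stand has worked loose and leans forward. Pick up the machinist's square by its foot, set it down flat on the stand's white base plate in front of the overhanging camera, with the upright blade toward the pillar, and slide it in under the camera until the blade lies flush on the middle of the pillar's front face and has pushed the pillar upright. Press gently, let nothing but the blade touch the pillar and nothing at all touch the camera, leave the things round about where they are, and finish still gripping the square and pressing it home, so that a colleague can tighten the clamp.

Things in the scene. Friction and masses are not known exactly. Their poses are not given: they have to be found in the camera images.
- square_grip (a point): Grip of the loose aluminium L-shaped square, 18 mm wide (y), 0.26 kg, standing on its foot, a bar 30 mm high, 150 mm long (x), with blue cheeks at the grip. This point: middle of the blue cheeks, 15 mm over the sole; x points along the foot to the blade, z up. Foot ends 30 mm behind; the blade's outer face is 120 mm ahead. Blade: upright, 20 mm deep, top 105 mm over the sole.
- square: The same square; this origin is on its sole (underside), 15 mm straight below square_grip, same axes. Its balance point is about 60 mm ahead in x.
- square_heel (a point): The square's outer corner: bottom of the blade's outer face, on the sole, in the middle of the width (120 mm ahead of square's origin in x, z = 0); same axes.
- corner (a point): The corner to press into: on top of the white base plate, at the middle of the foot of the pillar's front face when upright. x points from the robot's side into the pillar, square to its front face; y left, z up. The stand is fixed. The plate, 170 mm wide (y), top 14 mm over the worktop, runs 245 mm to -x of this point and 65 mm to +x.
- base_plate: The white base plate, 310 x 170 x 10 mm on 4 mm feet; origin on the worktop below the plate's middle, axes as corner, which is 90 mm ahead in x and 14 mm up. Fixed.
- pillar (a joint): Lean of the pillar about its pivot, rad: 0 upright, positive leaning forward (top toward the robot, -x of corner). Starts at 0.04 to 0.08, can rock to 0.10 either way with no stop at upright, and stays where it is left: its loose clamp drags. Pushing it back with the top of the blade takes about 2 to 3.5 N.
- camera: Black microscope camera tube (38 mm across its clamp ring) carried by the pillar over the plate. Lower end 128 mm over the plate (about 122 when leaning); its front is 56 mm before the pillar's front face (up to 15 mm more when leaning). The 105 mm blade passes below it when the square stands on the plate. Origin on the pillar's pivot.
- timer: Bystander: white digital lab timer 39 x 68 x 62 mm, standing right of the stand; origin at the centre of its underside.
- tape: Bystander: roll of white label tape, 82 mm across, 19 mm high, lying flat; origin at the centre of its underside.
- petri: Bystander: petri dish 64 mm across, 15 mm high; origin at the centre of its underside.
- petri_back: Bystander: second petri dish 64 mm across, 15 mm high; origin at the centre of its underside.
- pillar_mid (a point): Point on the front face of the pillar, in its middle, 105 mm over the plate when upright (just where the blade's top comes); axes as corner when upright, leaning with the pillar. The pillar is a 40 x 40 mm slotted aluminium bar 270 mm tall; it pivots 20 mm over the plate and 20 mm behind its front face.
Things that resemble listed ones, but are neither listed nor needed, are in the scene too. Of the things like the square, leave any that is brown; of the rest the larger one is meant.

How it is judged:
By the outcome, as a careful person would: the job done as asked, in the order asked, and still so for the second after the job is handed in, while the arm keeps its last pose, push and grip.
It also fails if it takes over 64 s, if anything falls off the work surface, if the arm or the gripper's body presses on something with over 40 N, if the wrist force passes 120 N, or if a joint passes its speed limit or range.

## Working session

There is one attempt and no reset: what is moved stays moved. The work goes in short steps, Python scripts to look and compute and a tool call to move; the robot and the scene stay as the last step left them, time stands still between calls to the robot, and variables do not carry over. Pictures are saved under pics/ and viewed, at most 10 in all, crops included, and the job is handed in when it is done.

Besides the shell and the picture viewer there is one more tool, called after ">>>" as name(argument=value, ...), one argument or row to a line, values as JSON. servo_tool: Moves the arm, as the interface text tells. Its arguments: {"type":"object","properties":{"commands":{"type":"array","items":{"type":"object","properties":{"dx":{"type":"number"},"dy":{"type":"number"},"dz":{"type":"number"},"rx":{"type":"number"},"ry":{"type":"number"},"rz":{"type":"number"}}}},"jaw":{"type":"number"}},"required":["commands"]}

```bash
mkdir -p pics; ls; python3 - <<'E'
from workcell import bot, eyes
import cv2
for n in("side","top"):
    cv2.imwrite(f"pics/{n}0.png",cv2.cvtColor(eyes.capture(n),cv2.COLOR_RGB2BGR)); print(n,eyes.camera_model(n))
s=bot.sense(); print(s)
E
```

```text
pics
side {'fx': 496.90121797746514, 'fy': 496.90121797746514, 'cx': 317.16187522848503, 'cy': 200.55659601204815, 'world_to_cam': array([[-0.89975986, -0.43631938,  0.00758932,  0.42986834],
       [ 0.21439786, -0.42684108,  0.87854439, -0.24088697],
       [-0.38008651,  0.79210611,  0.47760041, -0.90817784],
       [ 0.        ,  0.        ,  0.        ,  1.        ]])}
top {'fx': 393.5443336068958, 'fy': 393.5443336068958, 'cx': 320.4621578932044, 'cy': 196.19721940046676, 'world_to_cam': array([[ 0.01213681, -0.9999075 ,  0.00613871, -0.12869246],
       [ 0.99023728,  0.01287154,  0.13879643, -0.55020404],
       [-0.13886261,  0.00439424,  0.99030191, -1.141255  ],
       [ 0.        ,  0.        ,  0.        ,  1.        ]])}
{'t': 0.1, 'joints': array([ 1.20179018,  0.53710739, -0.00440494,  1.53878087,  0.00258431,
        1.06727141, -0.07123831]), 'qvel': array([ 0.00037725, -0.00018498, -0.00068192, -0.0022965 ,  0.00054439,
        0.00031312,  0.00043976]), 'tau': array([ 1.92759959e-03, -5.84571254e+01,  1.05150327e+00, -2.59780025e+01,
        1.26152296e-02,  4.64442128e-03, -1.59239517e-05]), 'ee_pos': array([ 0.19363247, -0.61989623,  0.23048744]), 'ee_rot': array([ 9.88560365e-01,  1.50823721e-01, -1.76188016e-04, -7.60540172e-04]), 'wrist_force': array([-0.21133801,  0.34675167,  0.39152393]), 'torque': array([-0.01373474,  0.01803601,  0.00066924]), 'grasp_force': 0.0, 'finger_gap': 0.9962346664656044}
```

View pics/side0.png

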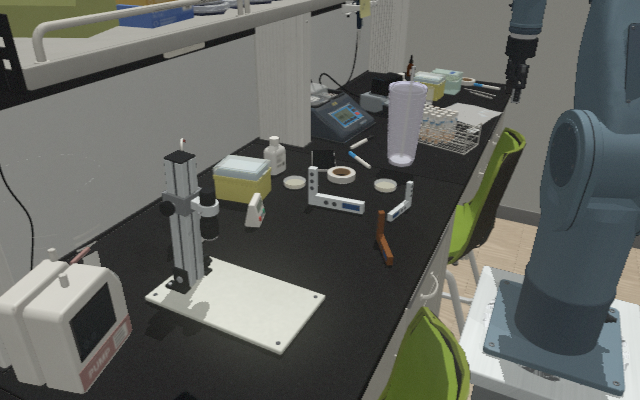

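View pics/top0.png

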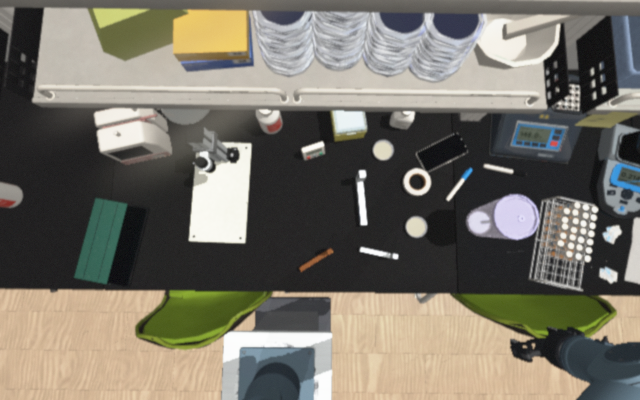

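Candidates for the square, in top-view pixels:
- Brown L at (316,260): excluded by colour.
- Small aluminium L at (378,253), lying near the edge.
- Large aluminium L at (362,197), or (335,195) in the side view. This is the one meant.

Next, a close crop to check that choice, then measuring.

```bash
cat > h.py <<'E'
import numpy as np, cv2
from workcell import bot, eyes
def ray(n,u,v):
    m=eyes.camera_model(n);W=m["world_to_cam"];R,t=W[:3,:3],W[:3,3]
    d=R.T@np.array([(u-m["cx"])/m["fx"],-(v-m["cy"])/m["fy"],-1]);return -R.T@t,d/np.linalg.norm(d)
def onz(n,u,v,z):
    o,d=ray(n,u,v);return o+d*(z-o[2])/d[2]
def tri(a,b):
    (o1,d1),(o2,d2)=ray("side",*a),ray("top",*b)
    s=np.linalg.lstsq(np.c_[d1,-d2],o2-o1,rcond=None)[0]
    p,q=o1+s[0]*d1,o2+s[1]*d2;return (p+q)/2,np.linalg.norm(p-q)
def proj(n,p):
    m=eyes.camera_model(n);W=m["world_to_cam"];c=W[:3,:3]@np.asarray(p)+W[:3,3]
    return np.array([m["cx"]+m["fx"]*c[0]/-c[2],m["cy"]-m["fy"]*c[1]/-c[2]])
def cap(n): return cv2.cvtColor(eyes.capture(n),cv2.COLOR_RGB2BGR)
E
python3 - <<'E'
from h import *
a=cv2.imread("pics/side0.png");b=cv2.imread("pics/top0.png")
c=lambda i,u,v,w,h,k:cv2.resize(i[v:v+h,u:u+w],None,fx=k,fy=k,interpolation=cv2.INTER_CUBIC)
# left: top plate 185..260 x 125..250 ; top square 345..380; side square; side stand
row1=np.hstack([c(b,180,125,80,125,3),c(b,335,160,70,125,3)])[:300*1+75]
row1=np.hstack([c(b,180,125,80,125,4)[:,:320],c(b,340,165,80,125,4)])[:500]
o=np.zeros((600,800,3),np.uint8)
o[:375,:240]=c(b,180,125,80,125,3)
o[:375,250:430]=c(b,340,160,60,125,3)
o[:240,440:800]=c(a,300,155,90,60,4)
o[250:600,440:800]=c(a,140,140,180,175,2)
cv2.imwrite("pics/c1.png",o)
for n,im in(("top",b),("side",a)):
    hsv=cv2.cvtColor(im,cv2.COLOR_BGR2HSV)
    m=cv2.inRange(hsv,(100,90,50),(130,255,255)); k,_,st,ce=cv2.connectedComponentsWithStats(m)
    print(n,"blue",[(ce[i].round(1),st[i][:5]) for i in range(1,k) if st[i][4]>8])
    g=cv2.inRange(hsv,(0,0,150),(180,60,255));k,lab,st,ce=cv2.connectedComponentsWithStats(g)
    for i in range(1,k):
        if st[i][4]>100 and (n=="top" and 180<ce[i][0]<400 and 130<ce[i][1]<270 or n=="side" and 140<ce[i][0]<420 and 150<ce[i][1]<330):
            cn=max(cv2.findContours((lab==i).astype(np.uint8),0,1)[0],key=cv2.contourArea)
            print(n,ce[i].round(1),st[i],cv2.boxPoints(cv2.minAreaRect(cn)).round(1).tolist())
E
```

```text
top blue [(array([229.8,  61.5]), array([206,  38,  47,  29, 215], dtype=int32)), (array([539.7, 137.2]), array([512, 124,  53,  26, 463], dtype=int32)), (array([623.4, 177.6]), array([610, 163,  30,  30, 433], dtype=int32)), (array([466.9, 173. ]), array([461, 167,  13,  14,  96], dtype=int32)), (array([636.2, 180.7]), array([632, 180,   8,   2,  11], dtype=int32)), (array([621.6, 208.4]), array([619, 206,   6,   6,  25], dtype=int32))]
top [312.7 147.4] [301 141  23  16 158] [[300.6000061035156, 147.8000030517578], [322.20001220703125, 140.60000610351562], [325.3999938964844, 150.1999969482422], [303.79998779296875, 157.39999389648438]]
top [382.7 149.8] [373 141  20  19 304] [[373.0, 141.0], [392.0, 141.0], [392.0, 159.0], [373.0, 159.0]]
top [221.1 198.4] [ 189  142   63  101 4814] [[188.1999969482422, 240.8000030517578], [194.8000030517578, 139.39999389648438], [251.39999389648438, 143.10000610351562], [244.8000030517578, 244.5]]
top [361.6 202.8] [357 181  11  44 311] [[356.1000061035156, 181.1999969482422], [363.20001220703125, 180.5], [367.20001220703125, 223.89999389648438],
[... 1275 characters left out ...]
9  21  11 177] [[374.29998779296875, 187.0], [375.6000061035156, 177.5], [395.79998779296875, 180.39999389648438], [394.3999938964844, 189.89999389648438]]
side [254.2 199.4] [249 193  12  16 104] [[247.8000030517578, 205.0], [253.6999969482422, 190.8000030517578], [260.8999938964844, 193.8000030517578], [255.0, 208.0]]
side [339.8 198.3] [315 193  50  12 177] [[314.8999938964844, 195.60000610351562], [315.5, 192.10000610351562], [364.20001220703125, 200.89999389648438], [363.6000061035156, 204.5]]
side [244.2 303.4] [ 145  256  180   96 8139] [[144.3000030517578, 297.70001220703125], [170.10000610351562, 233.1999969482422], [324.3999938964844, 295.0], [298.6000061035156, 359.3999938964844]]
```

View pics/c1.png

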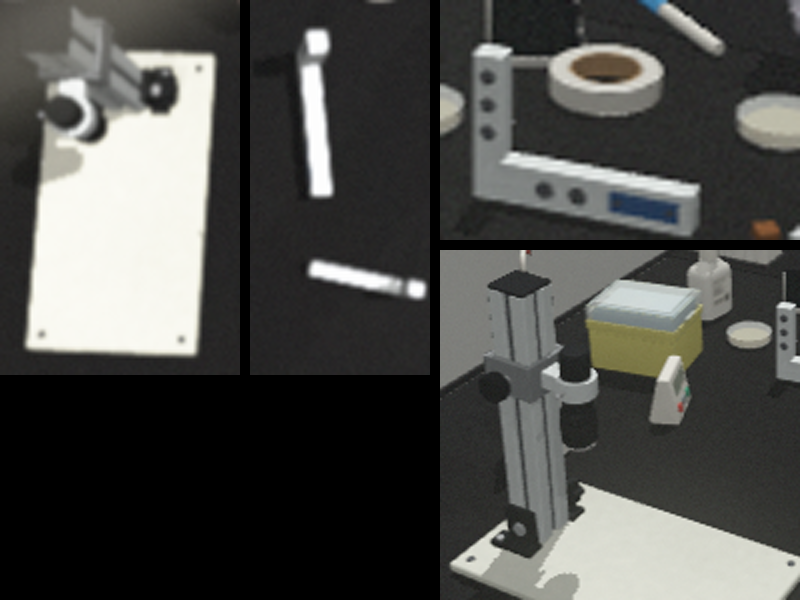

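The top crop shows the plate edges and the camera over its back-left. The chosen L (362,197) has blue cheeks at (350.8,206.7) in the side view, it is large and it isn't brown, so it's the right one.

```bash
python3 - <<'E'
from h import *
np.set_printoptions(precision=4,suppress=True)
b=cv2.imread("pics/top0.png");g=cv2.cvtColor(b,cv2.COLOR_BGR2GRAY).astype(float)
def edges(vs,u0,u1,th,axis=0,last=False):
    out=[]
    for v in vs:
        r=g[v,u0:u1] if axis==0 else g[u0:u1,v]
        r=r if not last else r[::-1]
        i=np.argmax(r>th)
        if i==0: continue
        p=i-(r[i]-th)/(r[i]-r[i-1]); p=u0+p if not last else u1-1-p
        out.append((p,v) if axis==0 else (v,p))
    return np.array(out)
def line3(P,z,n="top"):
    Q=np.array([onz(n,u,v,z) for u,v in P])[:,:2].astype(np.float32)
    return cv2.fitLine(Q,cv2.DIST_HUBER,0,.001,.001).ravel()
print("cams",[(-(W:=eyes.camera_model(n)["world_to_cam"])[:3,:3].T@W[:3,3]) for n in("side","top")])
z=.014
R=line3(edges(range(155,235),225,270,120,last=True),z);L=line3(edges(range(190,235),175,215,120),z);F=line3(edges(range(195,240),225,260,120,axis=1,last=True),z);B=line3(edges(range(242,250),125,160,120,axis=1),z)
for n,l in zip("RLFB",(R,L,F,B)): print(n,l,np.degrees(np.arctan2(l[1],l[0])))
def inter(a,b):
    s=np.linalg.solve(np.c_[a[:2],-b[:2]],b[2:]-a[2:]);return a[2:]+s[0]*a[:2]
FL,FR,BR=inter(F,L),inter(F,R),inter(B,R);print("FL FR BR",FL,FR,BR,"w",np.linalg.norm(FL-FR),"len",np.linalg.norm(FR-BR))
x=-(R[:2]*np.sign(-R[0])) ; print("x dir",x)
x/=np.linalg.norm(x);y=np.array([-x[1],x[0]])
c=(FL+FR)/2+.245*x;print("corner",c,"yaw",np.degrees(np.arctan2(x[1],x[0])))
# square
z=.03
l=edges(range(190,222),345,375,150);r=edges(range(190,222),345,380,150,last=True);e=edges(range(362,366),195,240,150,axis=1,last=True)
l3,r3=line3(l,z),line3(r,z);print("sqL",l3,"sqR",r3,np.degrees(np.arctan(l3[1]/l3[0])),np.degrees(np.arctan(r3[1]/r3[0])))
d=l3[:2]*np.sign(l3[0])+r3[:2]*np.sign(r3[0]);d/=np.linalg.norm(d);mid=(l3[2:]+r3[2:])/2
E_=np.array([onz("top",*p,z)[:2] for p in e]).mean(0);rear=mid+d*((E_-mid)@d)
print("rear",rear,"yaw",np.degrees(np.arctan2(d[1],d[0])),"grip",rear+.03*d,"heel",rear+.15*d)
print("blue side",onz("side",350.8,206.7,.015))
for nm,p in (("tape",(417,181)),("petri",(416.5,227)),("petriback",(382.7,150)),("timer",(312.7,148))): print(nm,onz("top",*p,.015 if nm!="timer" else .06))
E
```

```text
cams [array([0.0932, 0.8041, 0.6421]), array([ 0.3879, -0.1166,  1.2073])]
R [ 0.9996 -0.0265  0.5849  0.0979] -1.5190873
L [ 0.9998 -0.0218  0.4966  0.2734] -1.2487824
F [0.0229 0.9997 0.4108 0.1786] 88.68851
B [0.012  0.9999 0.7223 0.1139] 89.313515
FL FR BR [0.413  0.2752] [0.409  0.1026] [0.722  0.0943] w 0.17268531 len 0.31309626
x dir [ 0.9996 -0.0265]
corner [0.6559 0.1824] yaw -1.5190873
sqL [ 0.9957  0.0931  0.5317 -0.236 ] sqR [ 0.9962  0.0866  0.5336 -0.2567] 5.344327 4.9678345
rear [ 0.4679 -0.2522] yaw 5.1560807 grip [ 0.4978 -0.2495] heel [ 0.6173 -0.2387]
blue side [ 0.5    -0.2451  0.015 ]
tape [ 0.6062 -0.4187  0.015 ]
petri [ 0.4646 -0.4141  0.015 ]
petriback [ 0.7029 -0.3139  0.015 ]
timer [ 0.6942 -0.0967  0.06  ]
```

```bash
cat >> h.py <<'E'
from scipy.spatial.transform import Rotation as Ro
def Rt(yaw,tilt):
    x=np.array([np.cos(yaw),np.sin(yaw),0]);z=np.array([np.sin(tilt)*x[0],np.sin(tilt)*x[1],-np.cos(tilt)])
    y=np.cross(z,x);y/=np.linalg.norm(y);return np.c_[np.cross(y,z),y,z]
def plan(tcp,yaw,tilt,start=None):
    """row for servo_tool from start (pos,R) (default: measured pose); returns the target as next start"""
    if start is None:
        s=bot.sense();start=(s["ee_pos"],Ro.from_quat(s["ee_rot"]).as_matrix())
    p,R=start;d=R.T@(np.asarray(tcp)-p)/.2;w=Ro.from_matrix(R.T@Rt(yaw,tilt)).as_rotvec()/np.pi
    print("d",d.round(4),"r",w.round(4));return np.asarray(tcp),Rt(yaw,tilt)
E
python3 - <<'E'
from h import *
y=np.radians(5.2);g=np.array([.498,-.2485])-.004*np.array([np.cos(y),np.sin(y)])
f=lambda z:np.r_[g+.0019*np.array([np.cos(y),np.sin(y)]),z]
s=plan(f(.16),y,.1);plan(f(.005),y,.1,s)
E
```

```text
d [ 1.9961 -1.3203  0.3543] r [-0.0039  0.0318  0.0674]
d [-0.0774  0.      0.7711] r [0. 0. 0.]
```

>>> servo_tool(
  commands=[
    {"dx": 0.3,"dy": -0.2,"dz": 0.05},
    {"dx": 0.6,"dy": -0.4,"dz": 0.1},
    {"dx": 0.8,"dy": -0.53,"dz": 0.14},
    {"dx": 0.998,"dy": -0.66,"dz": 0.177},
    {"dx": 0.998,"dy": -0.66,"dz": 0.177},
  ],
  jaw=1,
)

```text
validation failed for argument at $.co...
```

>>> servo_tool(
  commands=[
    {"dx": 0.3,"dy": -0.2,"dz": 0.05,"rz": 0.03},
    {"dx": 0.6,"dy": -0.4,"dz": 0.1,"rx": -0.004,"ry": 0.032,"rz": 0.067},
    {"dx": 0.8,"dy": -0.53,"dz": 0.14,"rx": -0.004,"ry": 0.032,"rz": 0.067},
    {"dx": 0.998,"dy": -0.66,"dz": 0.177,"rx": -0.004,"ry": 0.032,"rz": 0.067},
    {"dx": 0.998,"dy": -0.66,"dz": 0.177,"rx": -0.004,"ry": 0.032,"rz": 0.067},
    {"dx": 0.998,"dy": -0.66,"dz": 0.177,"rx": -0.004,"ry": 0.032,"rz": 0.067},
  ],
)

```text
validation failed for argument at $.co...
```

```bash
python3 - <<'E'
from h import *
y=np.radians(5.2);g=np.array([.498,-.2485])-.004*np.array([np.cos(y),np.sin(y)])
f=lambda z:np.r_[g+.0019*np.array([np.cos(y),np.sin(y)]),z]
s=plan(f(.06),y,.1);plan(f(.005),y,.1,s);q=bot.sense();print(q["t"],q["ee_pos"],q["joints"].round(2),f(0))
a=cap("side");b=cap("top")
cv2.imwrite("pics/a1.png",np.hstack([cv2.resize(a[100:260,260:430],None,fx=2.3,fy=2.3,interpolation=2),cv2.resize(b[130:290,290:460],None,fx=2.3,fy=2.3,interpolation=2)]))
E
```

```text
d [ 1.9962 -1.3196  0.8543] r [-0.0039  0.0318  0.0674]
d [-0.0275  0.      0.2736] r [0. 0. 0.]
0.1 [ 0.19363247 -0.61989623  0.23048744] [ 1.2   0.54 -0.    1.54  0.    1.07 -0.07] [ 0.49590864 -0.24869033  0.        ]
```

View pics/a1.png

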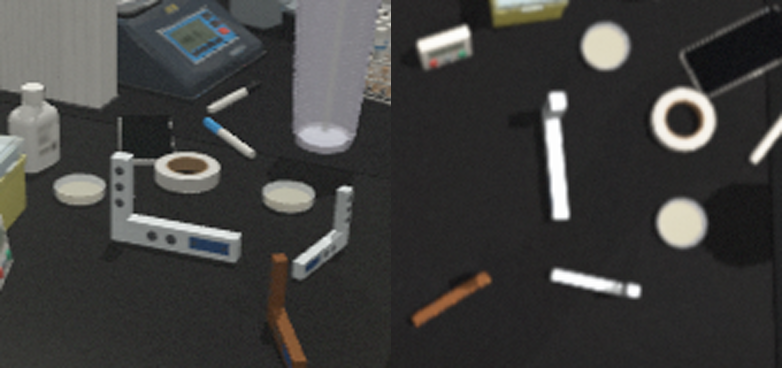

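The picture shows the scene unchanged, because the arm did not move: the calls were refused, probably over missing keys. I'll resend with every key filled in.

>>> servo_tool(
  commands=[
    {"dx": 0.3,"dy": -0.2,"dz": 0.05,"rx": 0,"ry": 0,"rz": 0},
    {"dx": 0.6,"dy": -0.4,"dz": 0.1,"rx": 0,"ry": 0,"rz": 0},
    {"dx": 0.8,"dy": -0.53,"dz": 0.14,"rx": 0,"ry": 0,"rz": 0},
    {"dx": 0.998,"dy": -0.66,"dz": 0.177,"rx": 0,"ry": 0,"rz": 0},
    {"dx": 0.998,"dy": -0.66,"dz": 0.177,"rx": 0,"ry": 0,"rz": 0},
  ],
  jaw=1,
)

```text
t: 0.82
ee_pos: [0.3486, -0.4301, 0.1952]
ee_rot: [0.988, 0.155, 0.001, -0.002]
wrist_force: [-1.0, 0.1, -0.4]
finger_gap: 1.003
grasp_force: 0.0
```

>>> servo_tool(
  commands=[
    {"dx": 0.3,"dy": -0.2,"dz": 0.05,"rx": 0,"ry": 0,"rz": 0.03},
    {"dx": 0.6,"dy": -0.4,"dz": 0.1,"rx": -0.004,"ry": 0.032,"rz": 0.067},
    {"dx": 0.8,"dy": -0.53,"dz": 0.14,"rx": -0.004,"ry": 0.032,"rz": 0.067},
    {"dx": 0.998,"dy": -0.66,"dz": 0.177,"rx": -0.004,"ry": 0.032,"rz": 0.067},
    {"dx": 0.998,"dy": -0.66,"dz": 0.177,"rx": -0.004,"ry": 0.032,"rz": 0.067},
    {"dx": 0.998,"dy": -0.66,"dz": 0.177,"rx": -0.004,"ry": 0.032,"rz": 0.067},
  ],
)

```text
t: 1.58
ee_pos: [0.4955, -0.2507, 0.1604]
ee_rot: [0.998, 0.045, 0.05, -0.001]
wrist_force: [0.0, 0.4, -0.3]
finger_gap: 1.001
grasp_force: 0.0
```

```bash
python3 - <<'E'
from h import *
y=np.radians(5.2);g=np.array([.498,-.2485])-.004*np.array([np.cos(y),np.sin(y)])
f=lambda z:np.r_[g+.0019*np.array([np.cos(y),np.sin(y)]),z]
plan(f(.05),y,.1);plan(f(.005),y,.1);q=bot.sense();print(q["t"],q["ee_pos"],q["joints"].round(2),f(0))
a=cap("side");b=cap("top")
cv2.imwrite("pics/a2.png",np.hstack([cv2.resize(a[60:260,260:430],None,fx=2.3,fy=2.3,interpolation=2),cv2.resize(b[110:310,290:460],None,fx=2.3,fy=2.3,interpolation=2)]))
E
```

```text
d [-0.0524 -0.0115  0.5496] r [ 0.0008 -0.0001  0.0002]
d [-0.0749 -0.0121  0.7735] r [ 0.0008 -0.0001  0.0002]
1.575 [ 0.49549873 -0.25073696  0.1604255 ] [ 0.5   0.43 -0.1   1.92 -0.    0.7  -1.07] [ 0.49590864 -0.24869033  0.        ]
```

View pics/a2.png

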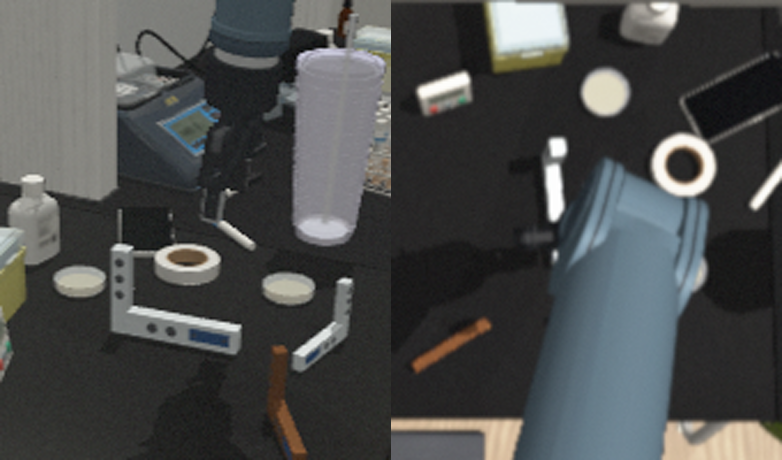

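The open gripper is straight above the foot: one finger is at crop (540,238) in the top view, left of the foot, and the blade is clear. Going down.

>>> servo_tool(
  commands=[
    {"dx": -0.02,"dy": -0.012,"dz": 0.2,"rx": 0,"ry": 0,"rz": 0},
    {"dx": -0.038,"dy": -0.012,"dz": 0.4,"rx": 0,"ry": 0,"rz": 0},
    {"dx": -0.058,"dy": -0.012,"dz": 0.6,"rx": 0,"ry": 0,"rz": 0},
    {"dx": -0.07,"dy": -0.012,"dz": 0.72,"rx": 0,"ry": 0,"rz": 0},
    {"dx": -0.075,"dy": -0.012,"dz": 0.77,"rx": 0,"ry": 0,"rz": 0},
    {"dx": -0.075,"dy": -0.012,"dz": 0.77,"rx": 0,"ry": 0,"rz": 0},
  ],
)

```text
t: 2.42
ee_pos: [0.4961, -0.2482, 0.0058]
ee_rot: [0.998, 0.045, 0.05, -0.001]
wrist_force: [0.5, -0.4, 0.9]
finger_gap: 1.001
grasp_force: 0.0
```

```bash
python3 - <<'E'
from h import *
y=np.radians(5.2);g=np.array([.498,-.2485])-.004*np.array([np.cos(y),np.sin(y)])
plan(np.r_[g+.0019*np.array([np.cos(y),np.sin(y)]),.005],y,.1)
a=cap("side")
cv2.imwrite("pics/a3.png",cv2.resize(a[120:260,280:430],None,fx=4,fy=4,interpolation=2))
E
```

```text
d [-0.0015  0.0026  0.0038] r [ 0.0007 -0.0002  0.    ]
```

View pics/a3.png

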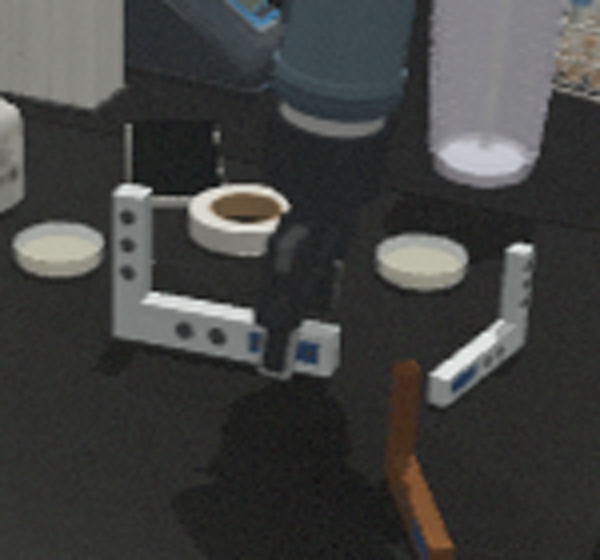

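The fingers straddle the blue cheeks at crop (278,355). I'll close them.

>>> servo_tool(
  commands=[
    {"dx": 0,"dy": 0,"dz": 0,"rx": 0,"ry": 0,"rz": 0},
    {"dx": 0,"dy": 0,"dz": 0,"rx": 0,"ry": 0,"rz": 0},
    {"dx": 0,"dy": 0,"dz": 0,"rx": 0,"ry": 0,"rz": 0},
    {"dx": 0,"dy": 0,"dz": 0,"rx": 0,"ry": 0,"rz": 0},
    {"dx": 0,"dy": 0,"dz": 0,"rx": 0,"ry": 0,"rz": 0},
    {"dx": 0,"dy": 0,"dz": 0,"rx": 0,"ry": 0,"rz": 0},
    {"dx": 0,"dy": 0,"dz": 0,"rx": 0,"ry": 0,"rz": 0},
    {"dx": 0,"dy": 0,"dz": 0,"rx": 0,"ry": 0,"rz": 0},
    {"dx": 0,"dy": 0,"dz": 0,"rx": 0,"ry": 0,"rz": 0},
    {"dx": 0,"dy": 0,"dz": 0,"rx": 0,"ry": 0,"rz": 0},
  ],
  jaw=0,
)

```text
t: 3.72
ee_pos: [0.4969, -0.2477, 0.0062]
ee_rot: [0.998, 0.046, 0.051, -0.001]
wrist_force: [-1.0, -1.1, 6.4]
finger_gap: 0.195
grasp_force: 59.9
```

>>> servo_tool(
  commands=[
    {"dx": 0.005,"dy": 0,"dz": -0.05,"rx": 0,"ry": 0,"rz": 0},
    {"dx": 0.015,"dy": 0,"dz": -0.15,"rx": 0,"ry": 0,"rz": 0},
    {"dx": 0.03,"dy": 0,"dz": -0.3,"rx": 0,"ry": 0,"rz": 0},
    {"dx": 0.04,"dy": 0,"dz": -0.4,"rx": 0,"ry": 0,"rz": 0},
    {"dx": 0.04,"dy": 0,"dz": -0.4,"rx": 0,"ry": 0,"rz": 0},
    {"dx": 0.04,"dy": 0,"dz": -0.4,"rx": 0,"ry": 0,"rz": 0},
  ],
)

```text
t: 4.47
ee_pos: [0.4955, -0.2467, 0.0853]
ee_rot: [0.998, 0.046, 0.05, -0.002]
wrist_force: [1.0, 0.0, -2.5]
finger_gap: 0.2
grasp_force: 58.9
```

```bash
python3 - <<'E'
from h import *
q=bot.sense();print(q["ee_pos"],q["wrist_force"],q["finger_gap"],q["joints"].round(2))
y=np.radians(-1.35);s=plan([.422,-.03,.09],y,.1);plan([.422,.188,.09],y,.1,s);
a=cap("side");cv2.imwrite("pics/a4.png",cv2.resize(a[80:260,250:430],None,fx=3.3,fy=3.3,interpolation=2))
# expected heel pixels if no slip
c,sn=np.cos(np.radians(5.2)),np.sin(np.radians(5.2));p=q["ee_pos"]
for nm,l,z in(("heelL",.122,0),("top",.122,.105),("rear",-.028,0)): print(nm,proj("side",[p[0]+l*c-.009*sn,p[1]+l*sn+.009*c,p[2]-.0062+z]))
E
```

```text
[ 0.49554146 -0.24666855  0.08530927] [ 1.00863557  0.01575831 -2.45458837] 0.19957785991713858 [ 0.49  0.55 -0.1   1.96  0.01  0.54 -1.08]
d [-0.2626 -1.1126 -0.051 ] r [-0.0033  0.0001  0.0367]
d [-0.0256 -1.0897 -0.0026] r [0. 0. 0.]
heelL [307.45190874 178.3169698 ]
top [307.37819215 140.2673846 ]
rear [363.41395722 188.01522213]
```

View pics/a4.png

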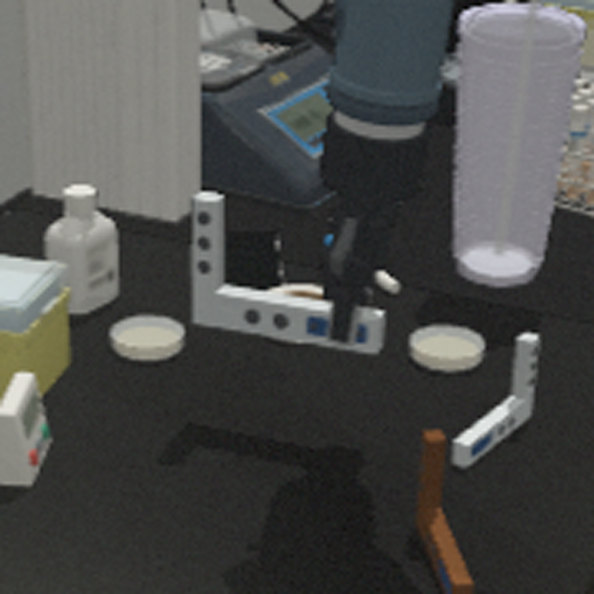

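The square is held, and the heel at (308,178.5) is where it should be without slip (307.5,178.3). Carrying it across.

>>> servo_tool(
  commands=[
    {"dx": -0.1,"dy": -0.2,"dz": -0.05,"rx": 0,"ry": 0,"rz": 0},
    {"dx": -0.22,"dy": -0.44,"dz": -0.08,"rx": 0,"ry": 0,"rz": 0.01},
    {"dx": -0.26,"dy": -0.68,"dz": -0.08,"rx": 0,"ry": 0,"rz": 0.02},
    {"dx": -0.26,"dy": -0.86,"dz": -0.08,"rx": -0.003,"ry": 0,"rz": 0.03},
    {"dx": -0.26,"dy": -0.98,"dz": -0.08,"rx": -0.003,"ry": 0,"rz": 0.037},
    {"dx": -0.26,"dy": -0.98,"dz": -0.08,"rx": -0.003,"ry": 0,"rz": 0.037},
  ],
)

```text
t: 5.28
ee_pos: [0.4245, -0.0548, 0.0957]
ee_rot: [0.999, -0.01, 0.05, 0.0]
wrist_force: [0.1, 0.1, -1.9]
finger_gap: 0.199
grasp_force: 59.0
```

```bash
python3 - <<'E'
from h import *
y=np.radians(-1.35);plan([.424,.188,.09],y,.1);print(bot.sense()["joints"].round(2))
E
```

```text
d [-0.0298 -1.2139  0.0269] r [-0.0004  0.0003  0.001 ]
[ 0.05  0.36 -0.03  2.28  0.03  0.4  -1.59]
```

>>> servo_tool(
  commands=[
    {"dx": 0,"dy": -0.25,"dz": 0.01,"rx": 0,"ry": 0,"rz": 0.001},
    {"dx": -0.01,"dy": -0.5,"dz": 0.01,"rx": 0,"ry": 0,"rz": 0.001},
    {"dx": -0.02,"dy": -0.75,"dz": 0.02,"rx": 0,"ry": 0,"rz": 0.001},
    {"dx": -0.03,"dy": -0.9,"dz": 0.03,"rx": 0,"ry": 0,"rz": 0.001},
    {"dx": -0.03,"dy": -1.0,"dz": 0.03,"rx": 0,"ry": 0,"rz": 0.001},
    {"dx": -0.03,"dy": -1.0,"dz": 0.03,"rx": 0,"ry": 0,"rz": 0.001},
  ],
)

```text
t: 6.02
ee_pos: [0.4252, 0.1438, 0.0896]
ee_rot: [0.999, -0.013, 0.05, 0.0]
wrist_force: [0.8, -1.1, -3.1]
finger_gap: 0.197
grasp_force: 59.1
```

```bash
python3 - <<'E'
from h import *
y=np.radians(-1.35);s=plan([.424,.1875,.09],y,.1);plan([.424,.1875,.033],y,.1,s)
E
```

```text
d [-0.0111 -0.2181 -0.0032] r [-0.0002 -0.0003 -0.0007]
d [-0.0285  0.      0.2836] r [0. 0. 0.]
```

>>> servo_tool(
  commands=[
    {"dx": -0.01,"dy": -0.12,"dz": 0,"rx": 0,"ry": 0,"rz": 0},
    {"dx": -0.01,"dy": -0.218,"dz": 0,"rx": 0,"ry": 0,"rz": 0},
    {"dx": -0.02,"dy": -0.218,"dz": 0.1,"rx": 0,"ry": 0,"rz": 0},
    {"dx": -0.03,"dy": -0.218,"dz": 0.2,"rx": 0,"ry": 0,"rz": 0},
    {"dx": -0.04,"dy": -0.218,"dz": 0.27,"rx": 0,"ry": 0,"rz": 0},
    {"dx": -0.04,"dy": -0.218,"dz": 0.27,"rx": 0,"ry": 0,"rz": 0},
    {"dx": -0.04,"dy": -0.218,"dz": 0.27,"rx": 0,"ry": 0,"rz": 0},
  ],
)

```text
t: 6.9
ee_pos: [0.424, 0.1866, 0.0358]
ee_rot: [0.999, -0.014, 0.051, 0.0]
wrist_force: [-0.6, 0.6, -2.0]
finger_gap: 0.198
grasp_force: 59.1
```

```bash
python3 - <<'E'
from h import *
q=bot.sense();p=q["ee_pos"];print(p)
a=cap("side");b=cap("top");cv2.imwrite("pics/side5.png",a);cv2.imwrite("pics/top5.png",b)
o=np.zeros((600,800,3),np.uint8);o[:600,:510]=cv2.resize(a[150:350,140:310],None,fx=3,fy=3,interpolation=2);o[:480,515:800]=cv2.resize(b[120:280,175:270],None,fx=3,fy=3,interpolation=2);cv2.imwrite("pics/a5.png",o)
y=np.radians(-1.35);c,sn=np.cos(y),np.sin(y)
for nm,l,z in(("heelL",.122,0),("topL",.122,.105),("rearL",-.028,0)):
    w=[p[0]+l*c-.009*sn,p[1]+l*sn+.009*c,p[2]-.0062+z];print(nm,proj("side",w),proj("top",w))
plan([.448,.187,.0262],y,.1)
E
```

```text
[0.42398754 0.18661704 0.03582627]
heelL [241.01445649 294.82727823] [216.14875007 197.11815623]
topL [237.20640689 249.08824044] [206.36692984 191.91042319]
rearL [310.4352743  319.97748855] [212.47770598 247.23547948]
d [ 0.1139 -0.0032  0.0613] r [-0.0003 -0.0007 -0.0014]
```

View pics/a5.png

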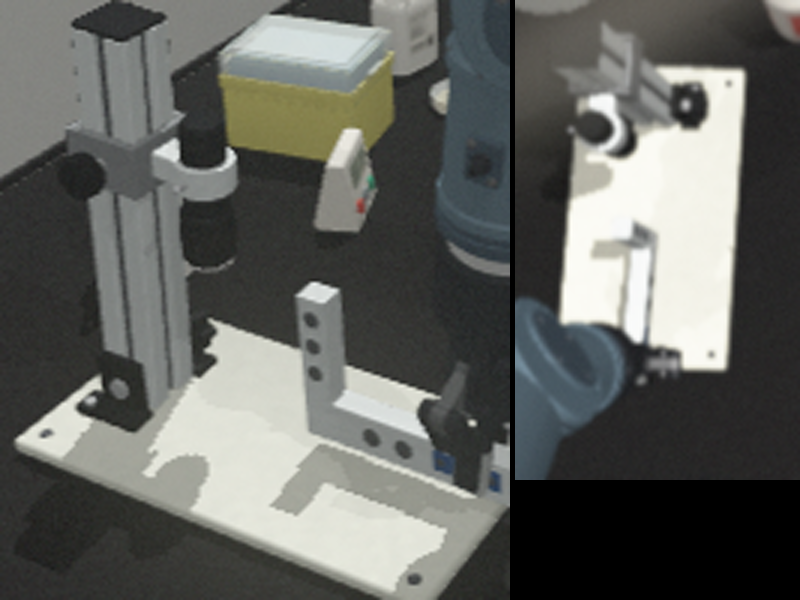

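Heel left edge seen at about (242.7,294), predicted (241,294.8). It's raised about 10 mm over the plate and in front of the camera. Next I check its sideways position against the plate in the top view.

```bash
python3 - <<'E'
from h import *
g=cv2.cvtColor(cv2.imread("pics/top5.png"),cv2.COLOR_BGR2GRAY)
p=np.array([.424,.1866,.0358]);y=np.radians(-1.6);c,sn=np.cos(y),np.sin(y)
for l in(.04,.06,.08):
    e=[proj("top",[p[0]+l*c-w*sn,p[1]+l*sn+w*c,p[2]-.0062+.03]) for w in(.009,-.009)]
    v=int(round(e[0][1]));print(v,[q.round(1) for q in e],g[v,204:230])
w=[.546,.1866];e=[proj("top",[.536,.1838+k,.1346]) for k in(.009,-.009)];v=int(round(e[0][1]));print("bladetop",v,e,g[v,200:230])
q=bot.sense();R=Ro.from_quat(q["ee_rot"]).as_matrix();print("tool yaw",np.degrees(np.arctan2(R[1,0],R[0,0])),"y-axis yaw",np.degrees(np.arctan2(R[0,1],-R[1,1])))
E
```

```text
224 [array([211.5, 223.6]), array([217.7, 223.8])] [250 250 249 247 237 193 169 197 238 249 249 250 250 244 197 166 202 236
 243 242 242 242 242 242 243 243]
217 [array([212.1, 216.7]), array([218.2, 217. ])] [248 245 243 243 243 235 189 166 198 245 249 249 249 249 242 194 182 227
 241 241 242 241 241 241 242 242]
210 [array([212.6, 209.9]), array([218.8, 210.2])] [249 249 247 246 248 248 243 207 190 223 245 249 249 250 246 215 169 192
 236 242 241 241 240 241 241 241]
bladetop 196 [array([206.15403547, 195.56889262]), array([212.7110213 , 195.65323727])] [250 250 250 250 250 250 249 249 248 248 248 249 247 230 158 108 118 128
 148 174 204 227 236 242 242 242 242 242 242 242]
tool yaw -1.6061754089093898 y-axis yaw -1.5982105181147077
```

>>> servo_tool(
  commands=[
    {"dx": 0.06,"dy": -0.004,"dz": 0.01,"rx": 0,"ry": 0,"rz": -0.001},
    {"dx": 0.114,"dy": -0.007,"dz": 0.04,"rx": 0,"ry": 0,"rz": -0.001},
    {"dx": 0.114,"dy": -0.007,"dz": 0.06,"rx": 0,"ry": 0,"rz": -0.001},
    {"dx": 0.114,"dy": -0.007,"dz": 0.06,"rx": 0,"ry": 0,"rz": -0.001},
    {"dx": 0.114,"dy": -0.007,"dz": 0.06,"rx": 0,"ry": 0,"rz": -0.001},
  ],
)

```text
t: 7.62
ee_pos: [0.4469, 0.1876, 0.0256]
ee_rot: [0.999, -0.012, 0.05, 0.001]
wrist_force: [0.2, -0.1, -2.7]
finger_gap: 0.2
grasp_force: 59.1
```

>>> servo_tool(
  commands=[
    {"dx": -0.001,"dy": 0,"dz": 0.01,"rx": 0,"ry": 0,"rz": 0},
    {"dx": -0.002,"dy": 0,"dz": 0.02,"rx": 0,"ry": 0,"rz": 0},
    {"dx": -0.002,"dy": 0,"dz": 0.025,"rx": 0,"ry": 0,"rz": 0},
    {"dx": -0.002,"dy": 0,"dz": 0.025,"rx": 0,"ry": 0,"rz": 0},
  ],
)

```text
t: 8.12
ee_pos: [0.4475, 0.1877, 0.0207]
ee_rot: [0.999, -0.012, 0.05, 0.0]
wrist_force: [0.1, 0.1, -2.3]
finger_gap: 0.199
grasp_force: 59.1
```

>>> servo_tool(
  commands=[
    {"dx": 0,"dy": 0,"dz": 0.003,"rx": 0,"ry": 0,"rz": 0},
    {"dx": 0,"dy": 0,"dz": 0.006,"rx": 0,"ry": 0,"rz": 0},
    {"dx": 0,"dy": 0,"dz": 0.01,"rx": 0,"ry": 0,"rz": 0},
    {"dx": 0,"dy": 0,"dz": 0.01,"rx": 0,"ry": 0,"rz": 0},
  ],
)

```text
t: 8.62
ee_pos: [0.4477, 0.1878, 0.0202]
ee_rot: [0.999, -0.012, 0.051, 0.0]
wrist_force: [-7.5, -1.5, 22.3]
finger_gap: 0.198
grasp_force: 62.7
```

```bash
python3 - <<'E'
from h import *
q=bot.sense();print(q["ee_pos"],q["wrist_force"],q["torque"])
E
```

```text
[0.44765957 0.18776545 0.02016311] [-7.50259794 -1.48680168 22.2871511 ] [-0.48575813  1.15413199 -0.07111391]
```

>>> servo_tool(
  commands=[
    {"dx": 0,"dy": 0,"dz": -0.005,"rx": 0,"ry": 0,"rz": 0},
    {"dx": 0,"dy": 0,"dz": -0.005,"rx": 0,"ry": 0,"rz": 0},
    {"dx": 0.025,"dy": 0,"dz": -0.0025,"rx": 0,"ry": 0,"rz": 0},
    {"dx": 0.05,"dy": 0,"dz": 0,"rx": 0,"ry": 0,"rz": 0},
    {"dx": 0.05,"dy": 0,"dz": 0,"rx": 0,"ry": 0,"rz": 0},
  ],
)

```text
t: 9.25
ee_pos: [0.4567, 0.1878, 0.0202]
ee_rot: [0.999, -0.012, 0.05, 0.0]
wrist_force: [-6.3, -0.3, 14.0]
finger_gap: 0.196
grasp_force: 61.4
```

```bash
python3 - <<'E'
from h import *
q=bot.sense();R=Ro.from_quat(q["ee_rot"]).as_matrix();print(q["ee_pos"],q["wrist_force"],q["torque"],np.degrees(np.arctan2(R[0,1],-R[1,1])),"tilt",R[2,0])
E
```

```text
[0.4567071  0.18783728 0.02017388] [-6.33250201 -0.32468489 14.03183388] [-0.11735143  1.28094236 -0.00576051] -1.3578441954422529 tilt 0.09965702268644903
```

>>> servo_tool(
  commands=[
    {"dx": 0.05,"dy": 0,"dz": 0.001,"rx": 0,"ry": 0,"rz": 0},
    {"dx": 0.1,"dy": 0,"dz": 0.006,"rx": 0,"ry": 0,"rz": 0},
    {"dx": 0.15,"dy": 0,"dz": 0.011,"rx": 0,"ry": 0,"rz": 0},
    {"dx": 0.2,"dy": 0,"dz": 0.016,"rx": 0,"ry": 0,"rz": 0},
    {"dx": 0.25,"dy": 0,"dz": 0.021,"rx": 0,"ry": 0,"rz": 0},
    {"dx": 0.298,"dy": 0,"dz": 0.026,"rx": 0,"ry": 0,"rz": 0},
    {"dx": 0.298,"dy": 0,"dz": 0.026,"rx": 0,"ry": 0,"rz": 0},
  ],
)

```text
t: 10.12
ee_pos: [0.5185, 0.1859, 0.0207]
ee_rot: [0.999, -0.013, 0.051, 0.0]
wrist_force: [-0.7, 0.0, -2.0]
finger_gap: 0.198
grasp_force: 59.1
```

```bash
python3 - <<'E'
from h import *
q=bot.sense();R=Ro.from_quat(q["ee_rot"]).as_matrix();p=q["ee_pos"];print(q["t"],p,q["wrist_force"],q["torque"],np.degrees(np.arctan2(R[0,1],-R[1,1])),"tilt",R[2,0],"y err",p[1]-.1829-(.658-p[0])*.0244)
a=cap("side");b=cap("top");cv2.imwrite("pics/side6.png",a);cv2.imwrite("pics/top6.png",b)
o=np.zeros((600,800,3),np.uint8);o[:600,:480]=cv2.resize(a[165:315,155:275],None,fx=4,fy=4,interpolation=2);o[:480,485:800]=cv2.resize(b[120:280,175:280],None,fx=3,fy=3,interpolation=2);cv2.imwrite("pics/a6.png",o)
E
```

```text
10.125 [0.51850634 0.18586282 0.02072752] [-0.66221298  0.04432175 -2.03597425] [0.00888088 0.34879882 0.00707934] -1.4506318944503067 tilt 0.10183706893143712 y err -0.0004408234711448405
```

View pics/a6.png

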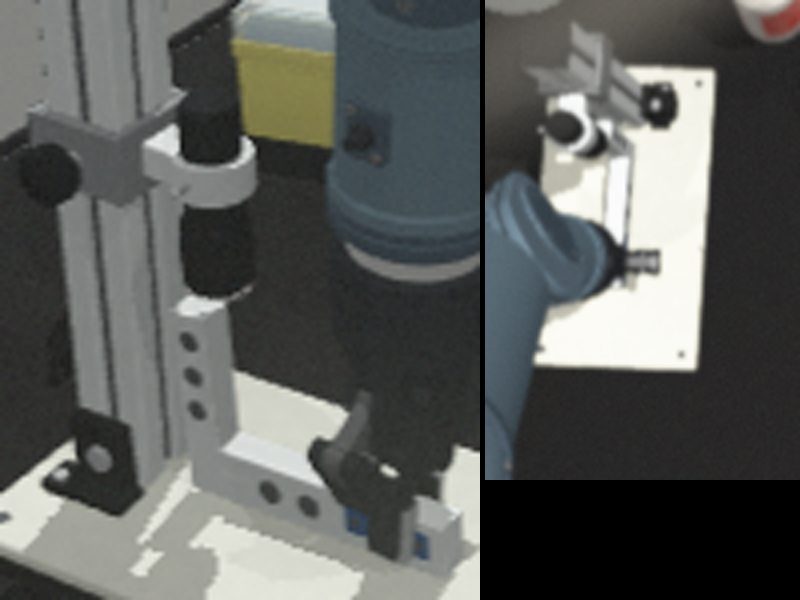

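The blade is under the camera lens with clearance and the wrist is well clear. The heel is about 20 mm short of the pillar, and the sole has just unloaded. I'll seat it lightly again and creep forward.

>>> servo_tool(
  commands=[
    {"dx": 0,"dy": 0,"dz": 0.004,"rx": 0,"ry": 0,"rz": 0},
    {"dx": 0.01,"dy": 0,"dz": 0.006,"rx": 0,"ry": 0,"rz": 0},
    {"dx": 0.02,"dy": 0,"dz": 0.007,"rx": 0,"ry": 0,"rz": 0},
    {"dx": 0.03,"dy": 0,"dz": 0.008,"rx": 0,"ry": 0,"rz": 0},
    {"dx": 0.035,"dy": 0,"dz": 0.0085,"rx": 0,"ry": 0,"rz": 0},
    {"dx": 0.035,"dy": 0,"dz": 0.0085,"rx": 0,"ry": 0,"rz": 0},
  ],
)

```text
t: 10.98
ee_pos: [0.5227, 0.1863, 0.0202]
ee_rot: [0.999, -0.012, 0.049, 0.001]
wrist_force: [-7.3, -0.3, 10.9]
finger_gap: 0.198
grasp_force: 61.2
```

>>> servo_tool(
  commands=[
    {"dx": 0.005,"dy": 0,"dz": -0.002,"rx": 0,"ry": 0,"rz": 0},
    {"dx": 0.01,"dy": 0,"dz": -0.0015,"rx": 0,"ry": 0,"rz": 0},
    {"dx": 0.015,"dy": 0,"dz": -0.001,"rx": 0,"ry": 0,"rz": 0},
    {"dx": 0.015,"dy": 0,"dz": -0.001,"rx": 0,"ry": 0,"rz": 0},
  ],
)

```text
t: 11.48
ee_pos: [0.5274, 0.1859, 0.0202]
ee_rot: [0.999, -0.012, 0.05, 0.0]
wrist_force: [-4.4, 0.5, 4.7]
finger_gap: 0.194
grasp_force: 60.0
```

>>> servo_tool(
  commands=[
    {"dx": 0.005,"dy": 0,"dz": 0.0005,"rx": 0,"ry": 0,"rz": 0},
    {"dx": 0.01,"dy": 0,"dz": 0.001,"rx": 0,"ry": 0,"rz": 0},
    {"dx": 0.01,"dy": 0,"dz": 0.001,"rx": 0,"ry": 0,"rz": 0},
  ],
)

```text
t: 11.85
ee_pos: [0.5296, 0.1857, 0.0202]
ee_rot: [0.999, -0.012, 0.051, 0.0]
wrist_force: [-3.9, 0.1, 3.6]
finger_gap: 0.198
grasp_force: 60.0
```

>>> servo_tool(
  commands=[
    {"dx": 0.005,"dy": 0,"dz": 0.001,"rx": 0,"ry": 0,"rz": 0},
    {"dx": 0.01,"dy": 0,"dz": 0.002,"rx": 0,"ry": 0,"rz": 0},
    {"dx": 0.01,"dy": 0,"dz": 0.002,"rx": 0,"ry": 0,"rz": 0},
  ],
)

```text
t: 12.22
ee_pos: [0.5305, 0.1857, 0.0202]
ee_rot: [0.999, -0.012, 0.05, 0.001]
wrist_force: [-8.8, -0.9, 11.9]
finger_gap: 0.196
grasp_force: 61.1
```

>>> servo_tool(
  commands=[
    {"dx": 0.005,"dy": 0,"dz": 0.0005,"rx": 0,"ry": 0,"rz": 0},
    {"dx": 0.01,"dy": 0,"dz": 0.001,"rx": 0,"ry": 0,"rz": 0},
    {"dx": 0.01,"dy": 0,"dz": 0.001,"rx": 0,"ry": 0,"rz": 0},
  ],
)

```text
t: 12.6
ee_pos: [0.5307, 0.1858, 0.0202]
ee_rot: [0.999, -0.012, 0.048, 0.001]
wrist_force: [-14.8, 0.3, 19.0]
finger_gap: 0.202
grasp_force: 62.3
```

```bash
cat > lean.py <<'E'
from h import *
def st():
    q=bot.sense();R=Ro.from_quat(q["ee_rot"]).as_matrix();p=q["ee_pos"]
    print(q["t"],p.round(4),q["wrist_force"].round(1),q["torque"].round(2),"yaw",np.degrees(np.arctan2(R[0,1],-R[1,1])).round(2),"pitch",R[2,0].round(4),"yerr",(p[1]-.1829-(.658-p[0])*.0244).round(4))
E
python3 - <<'E'
from lean import *
st()
a=cap("side");cv2.imwrite("pics/side7.png",a)
g0=cv2.cvtColor(cv2.imread("pics/side0.png"),6);g=cv2.cvtColor(a,6)
# shift of the pillar top (side view) since start, phase correlation
for nm,(u,v,w,h) in(("top",(150,140,60,50)),("mid",(155,215,45,50)),("foot",(170,262,40,30))):
    f=lambda i:i[v:v+h,u:u+w].astype(np.float32)
    print(nm,cv2.phaseCorrelate(f(g0),f(g),cv2.createHanningWindow((w,h),5)))
# predicted shift of pillar top for upright-from-lean 0.06
for th in(.04,.06,.08): print(th,proj("side",[.678,.182,.284])-proj("side",[.678-.25*th,.182,.284]))
E
```

```text
12.6 [0.5307 0.1858 0.0202] [-14.8   0.3  19. ] [-0.08  2.54 -0.1 ] yaw -1.37 pitch 0.096 yerr -0.0002
top ((-0.13435934216829892, -0.05225301401786808), 1.013989523569743)
mid ((0.607719364245991, 0.0182414404500868), 0.6483798955281576)
foot ((0.009925321582510804, -0.30149195772564497), 0.8171183522542318)
0.04 [-4.44558508 -1.02317577]
0.06 [-6.68277242 -1.53807669]
0.08 [-8.92963934 -2.05520542]
```

>>> servo_tool(
  commands=[
    {"dx": 0,"dy": 0,"dz": -0.003,"rx": 0,"ry": 0,"rz": 0},
    {"dx": 0,"dy": 0,"dz": -0.005,"rx": 0,"ry": 0,"rz": 0},
    {"dx": 0,"dy": 0,"dz": -0.005,"rx": 0,"ry": 0,"rz": 0},
  ],
)

```text
t: 13.02
ee_pos: [0.5335, 0.1856, 0.0207]
ee_rot: [0.999, -0.012, 0.05, 0.0]
wrist_force: [-2.3, 1.5, -1.3]
finger_gap: 0.196
grasp_force: 59.2
```

```bash
python3 -c "
from lean import *;st()"
```

```text
13.025 [0.5335 0.1856 0.0207] [-2.3  1.5 -1.3] [0.1  0.56 0.07] yaw -1.4 pitch 0.1008 yerr -0.0004
```

>>> servo_tool(
  commands=[
    {"dx": 0.005,"dy": 0,"dz": 0.001,"rx": 0,"ry": 0,"rz": 0},
    {"dx": 0.01,"dy": 0,"dz": 0.002,"rx": 0,"ry": 0,"rz": 0},
    {"dx": 0.01,"dy": 0,"dz": 0.002,"rx": 0,"ry": 0,"rz": 0},
  ],
)

```text
t: 13.4
ee_pos: [0.5352, 0.1855, 0.0206]
ee_rot: [0.999, -0.012, 0.05, 0.001]
wrist_force: [-3.5, 1.2, -1.3]
finger_gap: 0.199
grasp_force: 59.4
```

```bash
cat >> lean.py <<'E'
def lean():
    a=cap("side");g0=cv2.cvtColor(cv2.imread("pics/side0.png"),6);g=cv2.cvtColor(a,6)
    t=g0[147:222,155:203];r=cv2.matchTemplate(g[137:232,140:215],t,cv2.TM_CCOEFF_NORMED)
    _,m,_,(x,y)=cv2.minMaxLoc(r);sub=0
    if 0<x<r.shape[1]-1: l,c,k=r[y,x-1:x+2];sub=(l-k)/2/(l-2*c+k)
    print("pillar top shift px",round(x-15+sub,2),y-10,round(m,3));return a
E
python3 -c "
from lean import *;st();lean()"
```

```text
13.4 [0.5352 0.1855 0.0206] [-3.5  1.2 -1.3] [0.06 0.74 0.06] yaw -1.4 pitch 0.1002 yerr -0.0004
pillar top shift px -4.46 -2 0.861
```

>>> servo_tool(
  commands=[
    {"dx": 0.003,"dy": 0,"dz": 0.001,"rx": 0,"ry": 0,"rz": 0},
    {"dx": 0.006,"dy": 0,"dz": 0.002,"rx": 0,"ry": 0,"rz": 0},
    {"dx": 0.006,"dy": 0,"dz": 0.002,"rx": 0,"ry": 0,"rz": 0},
  ],
)

```text
t: 13.82
ee_pos: [0.5352, 0.1855, 0.0203]
ee_rot: [0.999, -0.012, 0.049, 0.001]
wrist_force: [-8.2, -0.1, 4.3]
finger_gap: 0.197
grasp_force: 60.1
```

```bash
python3 -c "
from lean import *;st();lean()"
```

```text
13.825 [0.5352 0.1855 0.0203] [-8.2 -0.1  4.3] [0.01 1.4  0.06] yaw -1.39 pitch 0.0982 yerr -0.0004
pillar top shift px -4.31 -2 0.864
```

>>> servo_tool(
  commands=[
    {"dx": 0.003,"dy": 0,"dz": -0.001,"rx": 0,"ry": 0,"rz": 0},
    {"dx": 0.006,"dy": 0,"dz": -0.0015,"rx": 0,"ry": 0,"rz": 0},
    {"dx": 0.006,"dy": 0,"dz": -0.0015,"rx": 0,"ry": 0,"rz": 0},
  ],
)

```text
t: 14.25
ee_pos: [0.5352, 0.1854, 0.0203]
ee_rot: [0.999, -0.012, 0.048, 0.001]
wrist_force: [-11.5, 0.4, 3.8]
finger_gap: 0.198
grasp_force: 60.0
```

```bash
python3 - <<'E'
from lean import *
st();a=lean();cv2.imwrite("pics/side8.png",a)
# pillar edge: front-left vertical edge lines in the side view, start vs now: direction triangulated in plane y=const
g=cv2.cvtColor(a,6)
ls=cv2.createLineSegmentDetector().detect(g[140:300,140:240])[0].reshape(-1,4)+np.array([140,140,140,140])
for l in ls:
    if abs(l[1]-l[3])>35:
        p,q=(l[:2],l[2:]) if l[1]<l[3] else (l[2:],l[:2]); 
        # ray/plane y=.2 (left face) intersection
        def ony(u,v,yy):
            o,d=ray("side",u,v);return o+d*(yy-o[1])/d[1]
        A,B=ony(*p,.2023),ony(*q,.2023);print(l.round(1),A.round(3),B.round(3),"lean",((B[0]-A[0])/(A[2]-B[2])).round(4))
E
```

```text
14.25 [0.5352 0.1854 0.0203] [-11.5   0.4   3.8] [0.16 1.69 0.01] yaw -1.38 pitch 0.0962 yerr -0.0005
pillar top shift px -4.31 -2 0.865
[166.2 215.5 173.9 265.5] [0.695 0.202 0.171] [0.696 0.202 0.056] lean 0.0062
[180.9 265.8 173.1 212.1] [0.677 0.202 0.183] [0.678 0.202 0.061] lean 0.0074
[176.3 214.3 184.2 268.2] [0.67  0.202 0.18 ] [0.67  0.202 0.058] lean 0.0002
```

It is flush: the x force climbs with no movement, and the pillar edges read 0.000–0.007 rad lean. I'll ease to a gentle push and restore the tool pitch.

>>> servo_tool(
  commands=[
    {"dx": -0.002,"dy": 0,"dz": 0.001,"rx": 0,"ry": 0.0005,"rz": 0},
    {"dx": -0.003,"dy": 0,"dz": 0.001,"rx": 0,"ry": 0.001,"rz": 0},
    {"dx": -0.003,"dy": 0,"dz": 0.001,"rx": 0,"ry": 0.001,"rz": 0},
    {"dx": -0.003,"dy": 0,"dz": 0.001,"rx": 0,"ry": 0.001,"rz": 0},
  ],
)

```text
t: 14.8
ee_pos: [0.5353, 0.1855, 0.0204]
ee_rot: [0.999, -0.012, 0.05, 0.001]
wrist_force: [-10.5, 1.2, 5.2]
finger_gap: 0.199
grasp_force: 60.2
```

```bash
python3 - <<'E'
from lean import *
st();a=lean();b=cap("top")
o=np.zeros((600,800,3),np.uint8);o[:600,:480]=cv2.resize(a[145:295,150:270],None,fx=4,fy=4,interpolation=2);o[:480,485:800]=cv2.resize(b[120:280,175:280],None,fx=3,fy=3,interpolation=2);cv2.imwrite("pics/a9.png",o)
E
```

```text
14.8 [0.5353 0.1855 0.0204] [-10.5   1.2   5.2] [0.16 1.73 0.09] yaw -1.38 pitch 0.1005 yerr -0.0004
pillar top shift px -4.31 -2 0.864
```

View pics/a9.png

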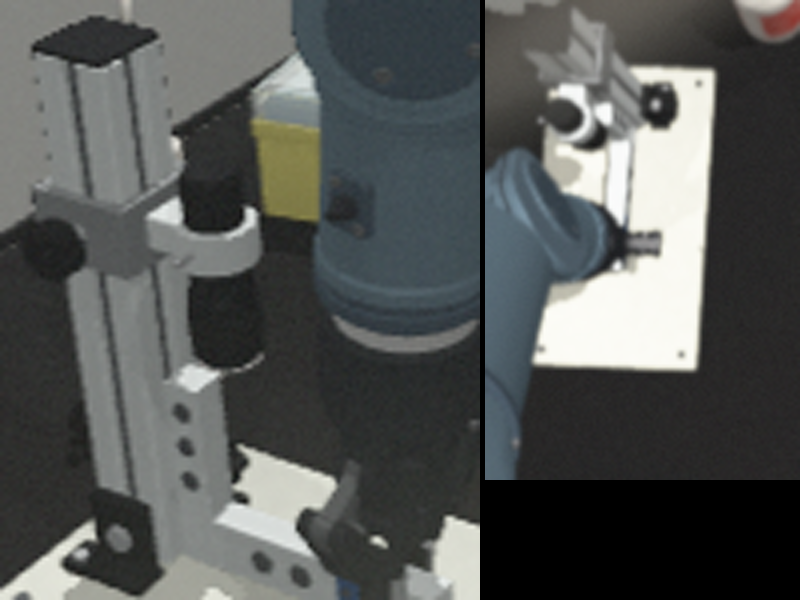

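The picture shows the blade lying parallel on the pillar's front face, from crop (165,385) down to (165,560). The camera is clear above it and the sole is on the plate. I'll ease the push a little and hand in.

>>> servo_tool(
  commands=[
    {"dx": -0.003,"dy": 0,"dz": 0,"rx": 0,"ry": 0,"rz": 0},
    {"dx": -0.004,"dy": 0,"dz": 0,"rx": 0,"ry": 0,"rz": 0},
    {"dx": -0.004,"dy": 0,"dz": 0,"rx": 0,"ry": 0,"rz": 0},
    {"dx": -0.004,"dy": 0,"dz": 0,"rx": 0,"ry": 0,"rz": 0},
  ],
)

```text
t: 15.4
ee_pos: [0.5353, 0.1855, 0.0204]
ee_rot: [0.999, -0.012, 0.051, 0.001]
wrist_force: [-6.6, 0.9, 1.4]
finger_gap: 0.195
grasp_force: 59.8
```

```bash
python3 - <<'E'
from lean import *
st();lean();s=bot.sense()
if s["wrist_force"][0]<-5: print(bot.job_done())
E
```

```text
15.4 [0.5353 0.1855 0.0204] [-6.6  0.9  1.4] [0.12 1.27 0.1 ] yaw -1.39 pitch 0.1019 yerr -0.0004
pillar top shift px -4.31 -2 0.864
the job is handed in; nothing more can be done
None
```

The job is handed in: the square is flat on the base plate, still gripped, with its blade flush on the pillar's front face and pressing at about 6–7 N. The pillar edges measured within about 0.007 rad of upright, it took about 15 s of the 64 s, and nothing touched the camera in the pictures.

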